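Push the rinse tube into the wash-line coupling

ROBOT

A 6-joint arm with a two-finger parallel gripper is mounted at the origin on a cart in front of the work surface, level with it; the furniture and walls round the work are solid. World frame = base frame: x ahead of the robot, y to its left, z up, the work surface at z = 0. Lengths are in mm, angles in rad, forces in N, time in s.
With the tool pointing down it reaches from about 200 to 875 mm from the base axis. Payload 3.4 kg.
Tool frame: the origin (TCP) lies midway between the tips of the shut fingers; the grasp point (between the pads) lies 19 mm behind it (grip_point_offset is the distance from the TCP to the grasp point, in mm); z points along the fingers, y is the line along which they close (so a half turn about z gives the same grasp; the last joint's range is limited). The gripper opens to 94 mm and grips with 3 to 60 N. Pads are 16 mm wide; open, the fingers measure 119 mm over their backs; the gripper's body (75 mm by 177 mm) begins 78 mm behind the grasp point.
Start: joints at [-1.434, 0.276, 1.505, -0, 1.361, -0.121], TCP at [146.597, -556.038, 170.393] pointing down, gripper open.
Joint ranges: [-2.89, 2.89], [-0.75, 2.08], [0.22, 2.7], [-1.18, 4.32], [0.11, 2.71], [-2.7, 2.7]. Speed limits (rad/s): [2.57, 2.57, 3.14, 3.14, 3.14, 3.14].

INTERFACE

Orientations are given as a unit quaternion [x, y, z, w].
In Python, from station import * gives the robot as it stands. The module is installed in compiled form; this text tells all that it offers.
- The arm moves only by the tool arm_command, never from a script. Its argument "motion" is a list of rows, each an object of numbers: "dx", "dy", "dz": the shift along the tool's x, y, z in units of 30 mm (1.0 is 30 mm); "rx", "ry", "rz": the turn, a rotation vector about the tool's x, y, z in rad; "grip": the opening, from 0 (shut) to 1 (fully open). In form: [{"dx": .., "dy": .., "dz": .., "rx": .., "ry": .., "rz": .., "grip": ..}, ...]. A call has 1 to 20 rows; each row is the pose to reach, as a shift and turn from the pose commanded when the call began, along the tool's axes at that moment; what a row does not reach only later rows make up. A row lasts 1/10 s, in which the tool goes at most 50 mm and 8.59 degrees, less where a joint would pass 70% of its speed; a pose out of reach is approached as far as the arm can. A call with a gripper value outside its range is refused whole. The fingers move at their own pace and stop on an object; "squeeze" is the grip in N (left out, the last holds). Time passes only in rows, so rows that repeat a pose let the fingers close. It gives the time, the measured TCP pose, the force, the opening and the grip force at its end, in the units of the state.
- get_state(): the state, without advancing time (a new reading comes with each control period).
- grab_frame(name): name is "scene" or "top" or "wrist"; returns the picture (400x640x3 uint8, blue, green, red); there is no depth.
- camera_model(name): a dict with "fovy" (degrees; the focal length in pixels is half the picture's height over the tangent of half this angle, whatever the lens; pixels are square), "cx", "cy" (the principal point, pixels), "extrinsics" (4x4, takes a point from camera to world coordinates). Camera axes: x right, y down, z forward; pixel columns grow to the right and rows downward; lengths in mm; the calibration is good to about 2 mm. A picture is of the moment at which its call begins: read the wrist's pose just before it. camera_model takes no time and is no camera call; for the wrist camera it gives the pose at the moment of the call.
- sign_off(): hands the job in; it is judged then, once.
Trained networks look in the newest picture that a camera, given by its name, has taken for a name from the list of things; names that differ only in an ending like _2 or _b are one class to them, and where a whole thing is asked for, a point or a joint stands for the part that bears it (a point fixed in the world has none). Each returns a list of dicts, best first, with "p" (0 to 1); they miss things now and then, are a little off and sometimes report something else, mostly with a low value. They report only what shows in the picture. A call takes as long as a camera call.
- silhouettes(camera, query): "mask" (400x640 bool, what is visible of it) and "uv" ([column, row] in pixels, amid what is visible of it).
- landmark_of(camera, query): "uv" ([column, row] in pixels: a listed point, or the origin of a listed thing).
The state is a dict: "time": time; "joint_positions": joint angles; "dq": joint speeds; "tau": joint torques, N m; "tcp_pos": TCP position; "tcp_rot": TCP orientation; "force": force on the tool from outside, world axes, zero at the start; "moment": the same for the moment, N m; "opening": finger opening in mm; "finger_force": force on a finger pad.
Only numpy, scipy, OpenCV 4.12 (cv2) and the standard library are available. Lean on these libraries where they do the work, as an engineer would, in place of code of your own. Each camera call takes 0.05 s, during which the arm holds its last target. There are 200 camera calls.

TASK

Take the dust cap off the wash-line coupling and set it down, knob up, on the free deck beside it without dropping it. Then take the rigid rinse tube from its parking block and push it straight down into the coupling, past the spring grip and fully home, so that it stays locked in and holds the valve open when you let go; never press the tube into the coupling with more than 20 N. Leave the timer, the cap opener and the marker pen where they are.

Things in the scene. Friction and masses are not known exactly. Their poses are not given: they have to be found in the camera images.
- coupling: Fixed wash-line coupling. Base plate 84 x 74 x 8 mm with four bolt heads, grey round body 46 mm across up to 36 mm, bare steel neck 31 mm across up to the mouth, 76 mm above the deck; a short side port sticks out along its +x to 40 mm, 20 mm high. Straight vertical round bore, 18 mm across, on its axis. Origin: centre of the underside, on the deck; z up.
- mouth (a point): Centre of the coupling's mouth, 76 mm above the deck. Hidden below it, 14 to 36 mm down (differs each time), four sprung balls (the grip) resist the tube's taper with about 3 to 5 N, then snap into its groove; 1.5 to 2.5 mm further is a hard stop, where the force rises steeply. Home, the tip is 26 to 50 mm below the mouth: only the felt force or the valve tells. Pulling it out takes about 8 N.
- valve (a joint): Check valve in the bore, 7 mm below the grip, pushed down by the tube's tip against a spring (1.6 N at first, 3 N at the stop). Value: metres pushed down, 0 closed, 0.007 hard stop. With the tube locked and released it rests at about 0.005 to 0.006; with the grip not yet in the tube's groove it is below 0.004.
- dust_cap: Loose black dust cap (35 g) over the coupling's neck: disc 42 mm across and 10 mm high, its lower 5 mm a hollow skirt round the neck (about 2 mm clearance), with a round knob 20 mm across on top, 10 to 30 mm above the origin. Origin: centre of the skirt's lower rim, 71 mm above the deck at the start, 0 when it stands on the deck; z up out of the knob.
- park_block: Fixed white parking block 56 x 56 x 36 mm with one round hole, 19 mm across and 28 mm deep, in its middle; the tube stands upright in it. Origin: centre of the underside.
- rinse_tube: Loose rigid steel tube (80 g), 16 mm across, 116 mm long, upright, tip 8 mm above the deck at the start. Origin: centre of its lower tip; z up along the tube. From the tip: taper from 10 to 16 mm across over 6 mm, land to 10 mm, lock groove 11.6 mm across from 11 to 18 mm, shank 16 mm to 72 mm, grey grip sleeve 22 mm across from 72 to 106 mm, thin stub to 116 mm.
- tube_grip (a point): Middle of the tube's grip sleeve, on the axis, 89 mm above the tip: the place to hold it. The squeeze of the grip balls on the tube (about 10 N in all, until they drop into the groove) counts toward the contact force between tube and coupling, and so does sideways pressing against the bore.
- timer: Bystander: small white bench timer 46 x 58 x 18 mm, loose. Origin: centre of the underside.
- cap_opener: Bystander: moulded cap opener 25 x 90 x 12 mm, lying loose, long side along its y. Origin: centre of the underside.
- marker_pen: Bystander: marker pen 12 x 132 x 14 mm, lying loose, long side along its y. Origin: centre of the underside.

How it is judged:
By the outcome, as a careful person would: the job done as asked, in the order asked, and still so for the second after the job is handed in, with the robot touching nothing.
It also fails if it takes over 61 s, if anything falls off the work surface, if the arm or the gripper's body presses on something with over 40 N, if the wrist force passes 120 N, or if a joint passes its speed limit or range.

## Working session

There is one attempt and no reset: what is moved stays moved. The work goes in short steps, Python scripts to look and compute and a tool call to move; the robot and the scene stay as the last step left them, time stands still between calls to the robot, and variables do not carry over. Pictures are saved under pics/ and viewed, at most 13 in all, crops included, and the job is handed in when it is done.

Besides the shell and the picture viewer there is one more tool, called after "Call:" as name(argument=value, ...) on one line, values as JSON. arm_command: Moves the arm, as the interface text tells. Its arguments: {"type":"object","properties":{"motion":{"type":"array","items":{"type":"object","properties":{"dx":{"type":"number"},"dy":{"type":"number"},"dz":{"type":"number"},"rx":{"type":"number"},"ry":{"type":"number"},"rz":{"type":"number"},"grip":{"type":"number"}}}},"squeeze":{"type":"number"}},"required":["motion"]}

```bash
mkdir -p pics; cat > h.py <<'E'
from station import *
import numpy as np, cv2
def ray(cam,uv,M=None):
    M=M or camera_model(cam); f=200/np.tan(np.radians(M["fovy"])/2); T=np.array(M["extrinsics"])
    d=T[:3,:3]@np.array([(uv[0]-M["cx"])/f,(uv[1]-M["cy"])/f,1]); return T[:3,3],d/np.linalg.norm(d)
def onz(cam,uv,z):
    o,d=ray(cam,uv); return o+d*(z-o[2])/d[2]
def tri(*rs):
    A=sum(np.eye(3)-np.outer(d,d) for o,d in rs); b=sum((np.eye(3)-np.outer(d,d))@o for o,d in rs); return np.linalg.solve(A,b)
def proj(cam,p):
    M=camera_model(cam); f=200/np.tan(np.radians(M["fovy"])/2); T=np.linalg.inv(np.array(M["extrinsics"]))
    q=T[:3,:3]@np.array(p)+T[:3,3]; return np.array([f*q[0]/q[2]+M["cx"],f*q[1]/q[2]+M["cy"]])
E
python3 - <<'E'
from h import *
np.set_printoptions(precision=2,suppress=True)
print(get_state())
ims=[]
for c in("scene","top"):
    ims.append(grab_frame(c)); print(c,camera_model(c))
    for q in("coupling","dust_cap","park_block","rinse_tube","tube_grip","timer","cap_opener","marker_pen"):
        for r in landmark_of(c,q)[:1]: print(c,q,np.round(r["uv"],1),round(r["p"],2))
cv2.imwrite("pics/scene.png",ims[0]);cv2.imwrite("pics/top.png",ims[1])
E
```

```text
{'time': 0.0, 'joint_positions': array([-1.43,  0.28,  1.51,  0.  ,  1.36, -0.12]), 'dq': array([-0., -0.,  0.,  0., -0., -0.]), 'tau': array([ -0.  , -40.46, -23.72,   0.07,   0.03,  -0.  ]), 'tcp_pos': array([ 146.51, -555.39,  169.51]), 'tcp_rot': array([ 0.99,  0.13,  0.  , -0.  ]), 'force': array([0.86, 0.43, 0.34]), 'moment': array([ 0.03, -0.04, -0.03]), 'finger_force': 0.0, 'opening': 94.25880815260476}
scene {'fovy': 51.22332494427582, 'cx': 318.3054395915305, 'cy': 205.79809284176127, 'extrinsics': array([[ -0.76,  -0.38,   0.53, 134.44],
       [ -0.65,   0.44,  -0.62, 489.9 ],
       [ -0.  ,  -0.82,  -0.58, 627.14],
       [  0.  ,   0.  ,   0.  ,   1.  ]])}
scene coupling [399.3 231.6] 0.93
scene dust_cap [406.7 201.1] 0.53
scene park_block [339.1 290.5] 0.88
scene rinse_tube [336.4 286.7] 0.62
scene tube_grip [340.6 261.5] 0.89
scene timer [223.3 267.2] 0.66
scene cap_opener [280.6 232.1] 0.51
scene marker_pen [318.8 197. ] 0.58
top {'fovy': 51.27382819989094, 'cx': 313.71038282654644, 'cy': 195.91160773486612, 'extrinsics': array([[  -0.03,   -0.98,    0.19,  408.75],
       [  -1.  ,    0.03,    0.02,  -90.38],
       [  -0.03,   -0.19,   -0.98, 1023.59],
       [   0.  ,    0.  ,    0.  ,    1.  ]])}
top coupling [389.7 237.6] 0.56
top dust_cap [390.6 230.7] 0.77
top park_block [281.3 241.5] 0.9
top rinse_tube [278.6 242.4] 0.5
top tube_grip [363.4 145.4] 0.65
top cap_opener [304.9 151.5] 0.71
top marker_pen [361.9 144.1] 0.56
```

View pics/scene.png

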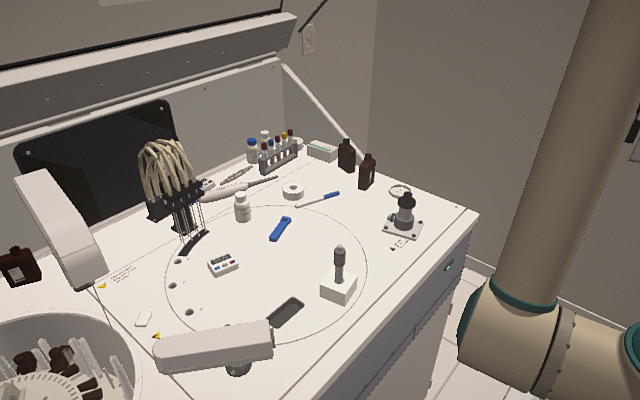

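View pics/top.png

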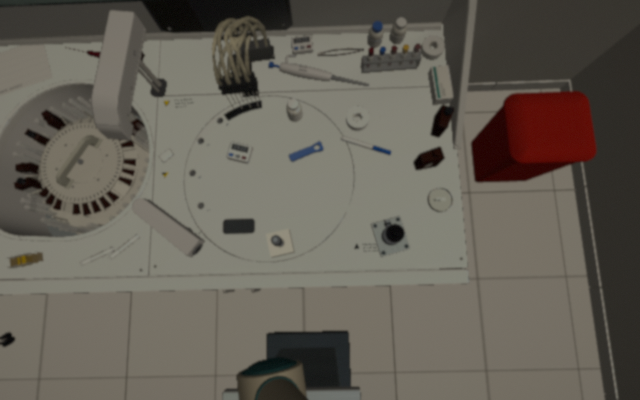

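```bash
python3 - <<'E'
from h import *
np.set_printoptions(precision=1,suppress=True)
for c,q,uv,z in [("scene","coup",(399.3,231.6),0),("top","coup",(389.7,237.6),0),("scene","cap",(406.7,201.1),71),("top","cap",(390.6,230.7),71),("scene","park",(339.1,290.5),0),("top","park",(281.3,241.5),0),("scene","grip",(340.6,261.5),97),("scene","timer",(223.3,267.2),0),("scene","opener",(280.6,232.1),0),("top","opener",(304.9,151.5),0),("scene","pen",(318.8,197),0),("top","pen",(361.9,144.1),0)]:
    print(q,c,onz(c,uv,z))
E
```

```text
coup scene [ 494.2 -227.6    0. ]
coup top [ 495.6 -248.4    0. ]
cap scene [ 500.6 -255.8   71. ]
cap top [ 505.2 -240.4   71. ]
park scene [486.3  15.    0. ]
park top [493.3  17.    0. ]
grip scene [474.5  29.9  97. ]
timer scene [717.8 124.    0. ]
opener scene [708.8 -41.8   0. ]
opener top [721.  -45.9   0. ]
pen scene [ 736.6 -214.8    0. ]
pen top [ 735.7 -191.9    0. ]
```

The scene picture shows the capped coupling at about (405,215) and the tube standing in its block at (339,270). In the top picture the cap is at (393,233) and the tube at (278,241). Pen, opener and timer lie well away, at x > 700.

```bash
cat >> h.py <<'E'
from scipy.spatial.transform import Rotation as R
def rel(p,yaw=None,s=None):
    "tool-frame shift (units 30mm) to world p, tilt-correcting turn to vertical with tool-x yaw"
    s=s or get_state(); r=R.from_quat(s["tcp_rot"]); d=r.inv().apply(np.array(p)-s["tcp_pos"])/30
    m=r.as_matrix(); y=np.arctan2(m[1,0],m[0,0]) if yaw is None else yaw
    g=R.from_matrix(np.array([[np.cos(y),np.sin(y),0],[np.sin(y),-np.cos(y),0],[0,0,-1]]))
    return np.round(d,3),np.round((r.inv()*g).as_rotvec(),3),"yaw",round(np.arctan2(m[1,0],m[0,0]),3)
E
python3 - <<'E'
from h import *
np.set_printoptions(precision=3,suppress=True)
s=get_state();r=R.from_quat(s["tcp_rot"]);T=np.array(camera_model("wrist")["extrinsics"])
print(r.as_matrix(), r.inv().apply(T[:3,3]-s["tcp_pos"]), r.inv().as_matrix()@T[:3,:3],camera_model("wrist")["fovy"])
print(rel([430,-240,200],0))
for c in("scene","top"):
    grab_frame(c)
    for q in("coupling","dust_cap","park_block","rinse_tube"):
        for x in silhouettes(c,q)[:1]:
            v,u=np.nonzero(x["mask"]); print(c,q,x["uv"],u.min(),u.max(),v.min(),v.max(),x["p"])
E
```

```text
[[ 0.967  0.255  0.   ]
 [ 0.255 -0.967 -0.   ]
 [ 0.     0.    -1.   ]] [  69.028    0.194 -213.938] [[ 0.001 -0.971 -0.239]
 [ 1.     0.001  0.   ]
 [-0.    -0.239  0.971]] 61.59934275366296
(array([11.82 , -7.779, -0.987]), array([ 0.   , -0.   ,  0.258]), 'yaw', np.float64(0.258))
scene coupling [340.6, 266.1] 334 345 245 283 0.56
scene dust_cap [406.6, 202.0] 398 415 191 209 0.48
scene park_block [338.8, 284.8] 320 357 267 305 0.89
scene rinse_tube [341.2, 261.4] 334 345 244 284 0.62
top coupling [386.5, 240.1] 371 409 215 256 0.76
top park_block [281.0, 243.8] 266 294 229 256 0.63
```

Call:
arm_command(motion=[{"dx":0,"dy":0,"dz":-1.0},{"dx":13.7,"dy":-7.1,"dz":-1.0,"rz":0.258},{"dx":13.7,"dy":-7.1,"dz":-1.0,"rz":0.258},{"dx":13.7,"dy":-7.1,"dz":-1.0,"rz":0.258},{"dx":13.7,"dy":-7.1,"dz":-1.0,"rz":0.258},{"dx":13.7,"dy":-7.1,"dz":-1.0,"rz":0.258},{"dx":13.7,"dy":-7.1,"dz":-1.0,"rz":0.258},{"dx":13.7,"dy":-7.1,"dz":-1.0,"rz":0.258},{"dx":13.7,"dy":-7.1,"dz":-1.0,"rz":0.258},{"dx":13.7,"dy":-7.1,"dz":-1.0,"rz":0.258},{"dx":13.7,"dy":-7.1,"dz":-1.0,"rz":0.258},{"dx":13.7,"dy":-7.1,"dz":-1.0,"rz":0.258},{"dx":13.7,"dy":-7.1,"dz":-1.0,"rz":0.258},{"dx":13.7,"dy":-7.1,"dz":-1.0,"rz":0.258},{"dx":13.7,"dy":-7.1,"dz":-1.0,"rz":0.258}])

```text
$.motion[0]: bad value
```

```bash
python3 - <<'E'
from h import *
np.set_printoptions(precision=2,suppress=True)
s=get_state();print(s["time"],s["tcp_pos"],s["tcp_rot"],s["dq"])
M=camera_model("wrist");im=grab_frame("wrist");cv2.imwrite("pics/w1.png",im)
for q in("coupling","dust_cap"):
    for x in silhouettes("wrist",q)[:1]:
        v,u=np.nonzero(x["mask"]); print(q,x["uv"],u.min(),u.max(),v.min(),v.max(),x["p"])
    for x in landmark_of("wrist",q)[:1]: print(x, onz("wrist",x["uv"],71 if q=="dust_cap" else 0))
E
```

```text
1.4 [ 146.6  -556.02  170.4 ] [ 0.99  0.13 -0.    0.  ] [-0. -0. -0.  0.  0.  0.]
```

View pics/w1.png

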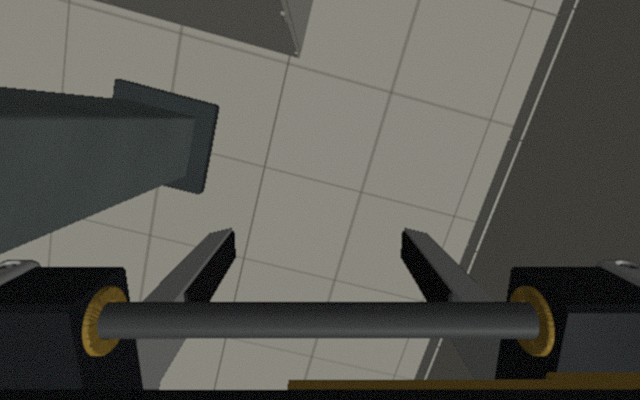

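The view shows only floor and the gripper fingers at (220,240) and (415,240), because the move was refused. Every field seems to be needed, so I'll resend it complete.

Call:
arm_command(motion=[{"dx":0,"dy":0,"dz":-1.0,"rx":0,"ry":0,"rz":0,"grip":1},{"dx":13.7,"dy":-7.1,"dz":-1.0,"rx":0,"ry":0,"rz":0.258,"grip":1},{"dx":13.7,"dy":-7.1,"dz":-1.0,"rx":0,"ry":0,"rz":0.258,"grip":1},{"dx":13.7,"dy":-7.1,"dz":-1.0,"rx":0,"ry":0,"rz":0.258,"grip":1},{"dx":13.7,"dy":-7.1,"dz":-1.0,"rx":0,"ry":0,"rz":0.258,"grip":1},{"dx":13.7,"dy":-7.1,"dz":-1.0,"rx":0,"ry":0,"rz":0.258,"grip":1},{"dx":13.7,"dy":-7.1,"dz":-1.0,"rx":0,"ry":0,"rz":0.258,"grip":1},{"dx":13.7,"dy":-7.1,"dz":-1.0,"rx":0,"ry":0,"rz":0.258,"grip":1},{"dx":13.7,"dy":-7.1,"dz":-1.0,"rx":0,"ry":0,"rz":0.258,"grip":1},{"dx":13.7,"dy":-7.1,"dz":-1.0,"rx":0,"ry":0,"rz":0.258,"grip":1},{"dx":13.7,"dy":-7.1,"dz":-1.0,"rx":0,"ry":0,"rz":0.258,"grip":1},{"dx":13.7,"dy":-7.1,"dz":-1.0,"rx":0,"ry":0,"rz":0.258,"grip":1},{"dx":13.7,"dy":-7.1,"dz":-1.0,"rx":0,"ry":0,"rz":0.258,"grip":1},{"dx":13.7,"dy":-7.1,"dz":-1.0,"rx":0,"ry":0,"rz":0.258,"grip":1}])

```text
time: 3.05
tcp_pos: [488.4, -246.6, 200.4]
tcp_rot: [1.0, -0.001, -0.0, 0.0]
force: [1.0, -0.2, -0.7]
opening: 93.7
finger_force: 0.0
```

```bash
python3 - <<'E'
from h import *
np.set_printoptions(precision=2,suppress=True)
s=get_state();print(s["time"],s["tcp_pos"],s["tcp_rot"],s["dq"])
M=camera_model("wrist");im=grab_frame("wrist");cv2.imwrite("pics/w2.png",im)
for q in("coupling","dust_cap"):
    for x in silhouettes("wrist",q)[:1]:
        v,u=np.nonzero(x["mask"]); print(q,x["uv"],u.min(),u.max(),v.min(),v.max(),x["p"])
    for x in landmark_of("wrist",q)[:1]: print(x, onz("wrist",x["uv"],71 if q=="dust_cap" else 0))
E
```

```text
3.05 [ 488.45 -246.63  200.37] [ 1. -0. -0.  0.] [-0.01 -0.   -0.    0.   -0.    0.  ]
coupling [317.6, 155.2] 281 354 128 207 0.6
{'uv': [316.5, 168.4], 'p': 0.64} [ 497.79 -245.29    0.  ]
dust_cap [317.3, 175.5] 298 339 158 199 0.83
{'uv': [319.0, 174.2], 'p': 0.58} [ 502.38 -247.75   71.  ]
```

View pics/w2.png

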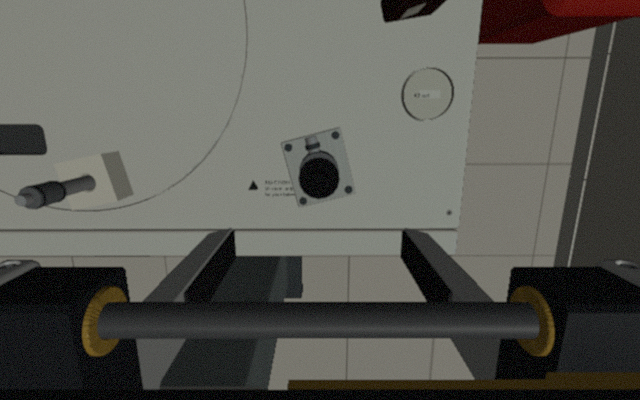

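The wrist view shows the cap centred at about (319,178) and the plate bolts at (288,147), (336,135), (349,190) and (303,201). The tube lies to the left, around (60,190). The deck near the coupling is free at about (215,175).

```bash
python3 - <<'E'
from h import *
from scipy.optimize import least_squares
np.set_printoptions(precision=1,suppress=True)
x=silhouettes("wrist","dust_cap")[0]["mask"]; v,u=np.nonzero(x)
a=np.linspace(0,6.3,80)
def bb(c):
    P=np.array([proj("wrist",[c[0]+r*np.cos(t),c[1]+r*np.sin(t),z]) for r,z in((21,71),(21,81),(10,101)) for t in a])
    return np.r_[P.min(0),P.max(0)]
m=np.array([u.min(),v.min(),u.max()+1,v.max()+1])-.5
s=least_squares(lambda c:bb(c)-m,[500,-245]); print("cap",s.x,s.fun)
print("bolts",onz("wrist",(319,168.25),10),[proj("wrist",[s.x[0],s.x[1],0])])
# better: threshold on dark
im=cv2.cvtColor(cv2.imread("pics/w2.png"),6)[150:215,285:355]; print((im<45).any(0).nonzero()[0][[0,-1]]+285,(im<45).any(1).nonzero()[0][[0,-1]]+150)
# tube in wrist: grip & top
for q in("rinse_tube","park_block","tube_grip"):
  for r in landmark_of("wrist",q)[:1]: print(q,r["uv"],r["p"],onz("wrist",r["uv"],{"tube_grip":97,"rinse_tube":8}.get(q,0)))
# stub top approx center
print("stub",onz("wrist",(21,201),124)); 
# block top corners
for c in((55,163),(101,152),(118,198),(72,208)): print(onz("wrist",c,36))
t=[onz("wrist",p,0) for p in((215,175),(200,150))]; print(t)
E
```

```text
cap [ 498.9 -247. ] [ 0.2 -0.1 -0.2  0.1]
bolts [ 499.9 -247.8   10. ] [array([318.3, 167.9])]
[288 350] [150 203]
rinse_tube [101.5, 175.7] 0.98 [490.8  18.6   8. ]
park_block [100.4, 176.1] 0.62 [489.   25.4   0. ]
tube_grip [43.3, 193.5] 0.7 [488.2  20.   97. ]
stub [487.4  18.5 124. ]
[510.   50.9  36. ]
[522.3  -2.9  36. ]
[469.4 -14.4  36. ]
[457.4  40.9  36. ]
[array([ 490.4, -117.6,    0. ]), array([ 521.3, -101.5,    0. ])]
```

Call:
arm_command(motion=[{"dx":0.36,"dy":0.02,"dz":1.2,"rx":0,"ry":0,"rz":0,"grip":0.55},{"dx":0.36,"dy":0.02,"dz":2.4,"rx":0,"ry":0,"rz":0,"grip":0.55},{"dx":0.36,"dy":0.02,"dz":3.3,"rx":0,"ry":0,"rz":0,"grip":0.55},{"dx":0.36,"dy":0.02,"dz":3.85,"rx":0,"ry":0,"rz":0,"grip":0.55},{"dx":0.36,"dy":0.02,"dz":3.85,"rx":0,"ry":0,"rz":0,"grip":0.55}], squeeze=12)

```text
time: 4.0
tcp_pos: [498.6, -244.6, 82.3]
tcp_rot: [1.0, -0.0, -0.002, -0.002]
force: [0.7, 0.2, 0.4]
opening: 57.7
finger_force: 0.0
```

Call:
arm_command(motion=[{"dx":0,"dy":0,"dz":0,"rx":0,"ry":0,"rz":0,"grip":0.1},{"dx":0,"dy":0,"dz":0,"rx":0,"ry":0,"rz":0,"grip":0.1},{"dx":0,"dy":0,"dz":0,"rx":0,"ry":0,"rz":0,"grip":0.1},{"dx":0,"dy":0,"dz":0,"rx":0,"ry":0,"rz":0,"grip":0.1},{"dx":0,"dy":0,"dz":0,"rx":0,"ry":0,"rz":0,"grip":0.1},{"dx":0,"dy":0,"dz":0,"rx":0,"ry":0,"rz":0,"grip":0.1}])

```text
time: 4.6
tcp_pos: [500.6, -246.0, 85.2]
tcp_rot: [1.0, -0.0, 0.0, 0.0]
force: [-0.7, -0.7, -0.1]
opening: 10.4
finger_force: 0.0
```

```bash
python3 - <<'E'
from h import *
np.set_printoptions(precision=2,suppress=True)
s=get_state();print(s["time"],s["tcp_pos"],s["opening"],s["finger_force"])
im=grab_frame("wrist");sc=grab_frame("scene")
cv2.imwrite("pics/w3.png",np.hstack([im[100:400,160:480],cv2.resize(sc[130:280,330:490],(320,300))]))
print(proj("wrist",s["tcp_pos"]))
E
```

```text
4.6 [ 500.63 -245.98   85.17] 10.421120981108002 0.0
[317.53 225.04]
```

View pics/w3.png

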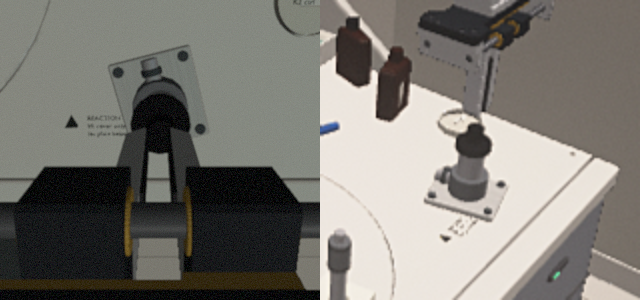

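The crops show the fingers at about (160,140) left and (480,100) right, beside or behind the knob at (474,130), not closed on it. I'll check by projection.

```bash
python3 - <<'E'
from h import *
np.set_printoptions(precision=1,suppress=True)
w=grab_frame("wrist");sc=grab_frame("scene")
s=get_state()
def mark(im,cam,o,sz,k):
    im=cv2.resize(im[o[1]:o[1]+sz[1],o[0]:o[0]+sz[0]],None,fx=k,fy=k,interpolation=2)
    for p,c in((s["tcp_pos"],(0,0,255)),(s["tcp_pos"]+[0,0,19],(0,255,255)),([499,-247.4,101],(0,255,0)),([499,-247.4,81],(255,100,0))):
        q=(proj(cam,p)-o)*k; cv2.circle(im,tuple(int(t) for t in q),3,c,-1)
    return im
a=mark(w,"wrist",(255,160),(130,160),3);b=mark(sc,"scene",(365,130),(80,120),4)
cv2.imwrite("pics/w4.png",np.hstack([a,b]))
print(a.shape,b.shape)
E
```

```text
(480, 390, 3) (480, 320, 3)
```

View pics/w4.png

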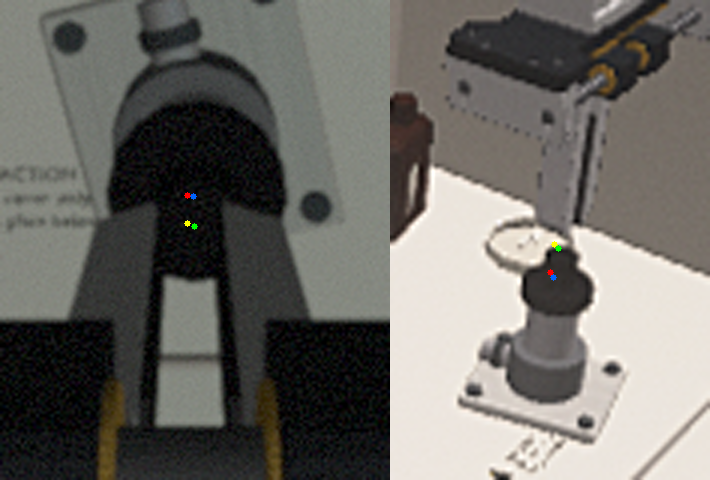

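The projections show the tool aligned with the knob. But the visible fingertips end about 30 mm short of the reported TCP, above the knob at z≈112, so they closed on air. I'll open, go 24 mm lower and close again; the opening will tell what is held.

Call:
arm_command(motion=[{"dx":-0.04,"dy":0.04,"dz":0,"rx":0,"ry":0,"rz":0,"grip":0.7},{"dx":-0.04,"dy":0.04,"dz":0,"rx":0,"ry":0,"rz":0,"grip":0.7},{"dx":-0.04,"dy":0.04,"dz":0,"rx":0,"ry":0,"rz":0,"grip":0.7},{"dx":-0.04,"dy":0.04,"dz":0,"rx":0,"ry":0,"rz":0,"grip":0.7},{"dx":-0.04,"dy":0.04,"dz":0.3,"rx":0,"ry":0,"rz":0,"grip":0.7},{"dx":-0.04,"dy":0.04,"dz":0.6,"rx":0,"ry":0,"rz":0,"grip":0.7},{"dx":-0.04,"dy":0.04,"dz":0.8,"rx":0,"ry":0,"rz":0,"grip":0.7},{"dx":-0.04,"dy":0.04,"dz":0.8,"rx":0,"ry":0,"rz":0,"grip":0.7}])

```text
time: 5.6
tcp_pos: [498.3, -246.4, 59.3]
tcp_rot: [1.0, -0.0, -0.001, -0.001]
force: [0.7, 0.9, -0.5]
opening: 64.9
finger_force: 0.0
```

Call:
arm_command(motion=[{"dx":0,"dy":0,"dz":0,"rx":0,"ry":0,"rz":0,"grip":0.1},{"dx":0,"dy":0,"dz":0,"rx":0,"ry":0,"rz":0,"grip":0.1},{"dx":0,"dy":0,"dz":0,"rx":0,"ry":0,"rz":0,"grip":0.1},{"dx":0,"dy":0,"dz":0,"rx":0,"ry":0,"rz":0,"grip":0.1},{"dx":0,"dy":0,"dz":0,"rx":0,"ry":0,"rz":0,"grip":0.1},{"dx":0,"dy":0,"dz":0,"rx":0,"ry":0,"rz":0,"grip":0.1},{"dx":0,"dy":0,"dz":0,"rx":0,"ry":0,"rz":0,"grip":0.1}])

```text
time: 6.3
tcp_pos: [499.4, -247.1, 61.0]
tcp_rot: [1.0, -0.0, 0.0, 0.0]
force: [0.3, 0.2, 0.9]
opening: 19.0
finger_force: 12.0
```

It now holds the knob: opening 19 mm, 12 N. Next I lift it and carry it to the free deck at y≈-140.

Call:
arm_command(motion=[{"dx":0,"dy":0,"dz":-0.4,"rx":0,"ry":0,"rz":0,"grip":0.1},{"dx":0,"dy":0,"dz":-1.0,"rx":0,"ry":0,"rz":0,"grip":0.1},{"dx":0,"dy":0,"dz":-1.5,"rx":0,"ry":0,"rz":0,"grip":0.1},{"dx":0,"dy":-0.8,"dz":-1.5,"rx":0,"ry":0,"rz":0,"grip":0.1},{"dx":0,"dy":-1.8,"dz":-1.5,"rx":0,"ry":0,"rz":0,"grip":0.1},{"dx":0,"dy":-2.8,"dz":-1.5,"rx":0,"ry":0,"rz":0,"grip":0.1},{"dx":0,"dy":-3.6,"dz":-1.2,"rx":0,"ry":0,"rz":0,"grip":0.1},{"dx":0,"dy":-3.6,"dz":-0.4,"rx":0,"ry":0,"rz":0,"grip":0.1},{"dx":0,"dy":-3.6,"dz":0.4,"rx":0,"ry":0,"rz":0,"grip":0.1},{"dx":0,"dy":-3.6,"dz":1.2,"rx":0,"ry":0,"rz":0,"grip":0.1},{"dx":0,"dy":-3.6,"dz":1.7,"rx":0,"ry":0,"rz":0,"grip":0.1},{"dx":0,"dy":-3.6,"dz":1.7,"rx":0,"ry":0,"rz":0,"grip":0.1},{"dx":0,"dy":-3.6,"dz":1.7,"rx":0,"ry":0,"rz":0,"grip":0.1}])

```text
time: 7.6
tcp_pos: [499.8, -139.3, 10.5]
tcp_rot: [1.0, -0.0, 0.0, 0.0]
force: [-0.6, 0.2, -0.2]
opening: 18.9
finger_force: 12.0
```

```bash
python3 - <<'E'
from h import *
s=get_state();print(s["time"],s["tcp_pos"],s["opening"],s["finger_force"],s["force"])
sc=grab_frame("scene");w=grab_frame("wrist")
o=proj("scene",[499,-140,40]).astype(int)
cv2.imwrite("pics/w5.png",np.hstack([cv2.resize(sc[o[1]-60:o[1]+60,o[0]-50:o[0]+50],(400,480),interpolation=2),cv2.resize(w[140:300,250:383],(400,480),interpolation=2)]))
E
```

```text
7.6 [ 499.83988259 -139.33215605   10.54462879] 18.930868707235085 11.999957710504532 [-0.6175358   0.20610113 -0.15132417]
```

View pics/w5.png

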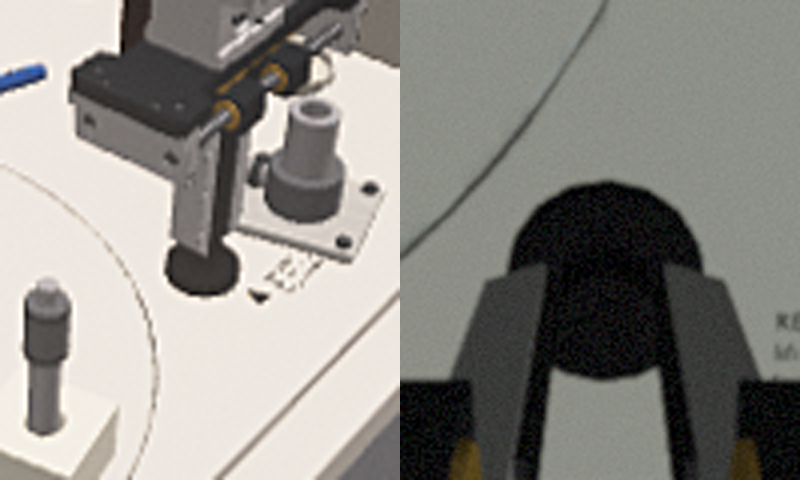

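The cap is held upright by its knob (left crop, 200,265), just above the deck, and the coupling's open mouth shows at (315,110). I'll lower it gently.

Call:
arm_command(motion=[{"dx":0,"dy":0,"dz":0.3,"rx":0,"ry":0,"rz":0,"grip":0.1},{"dx":0,"dy":0,"dz":0.55,"rx":0,"ry":0,"rz":0,"grip":0.1},{"dx":0,"dy":0,"dz":0.6,"rx":0,"ry":0,"rz":0,"grip":0.1},{"dx":0,"dy":0,"dz":0.6,"rx":0,"ry":0,"rz":0,"grip":0.1}])

```text
time: 8.1
tcp_pos: [498.8, -138.9, -8.7]
tcp_rot: [1.0, -0.0, -0.001, -0.0]
force: [0.1, -0.5, 0.1]
opening: 18.9
finger_force: 12.0
```

Call:
arm_command(motion=[{"dx":0,"dy":0,"dz":0.03,"rx":0,"ry":0,"rz":0,"grip":0.1},{"dx":0,"dy":0,"dz":0.06,"rx":0,"ry":0,"rz":0,"grip":0.1},{"dx":0,"dy":0,"dz":0.06,"rx":0,"ry":0,"rz":0,"grip":0.1}])

```text
time: 8.4
tcp_pos: [499.4, -139.2, -9.9]
tcp_rot: [1.0, -0.0, 0.0, 0.0]
force: [0.9, 0.3, 0.1]
opening: 18.8
finger_force: 12.0
```

Call:
arm_command(motion=[{"dx":0,"dy":0,"dz":0.025,"rx":0,"ry":0,"rz":0,"grip":0.1},{"dx":0,"dy":0,"dz":0.025,"rx":0,"ry":0,"rz":0,"grip":0.1}])

```text
time: 8.6
tcp_pos: [499.5, -139.2, -10.1]
tcp_rot: [1.0, -0.0, 0.0, 0.0]
force: [-1.4, -0.2, 3.1]
opening: 19.1
finger_force: 12.0
```

Call:
arm_command(motion=[{"dx":0,"dy":0,"dz":0.025,"rx":0,"ry":0,"rz":0,"grip":0.1},{"dx":0,"dy":0,"dz":0.025,"rx":0,"ry":0,"rz":0,"grip":0.1}])

```text
time: 8.8
tcp_pos: [499.5, -139.2, -10.2]
tcp_rot: [1.0, -0.0, 0.0, 0.0]
force: [-2.5, 0.5, 10.6]
opening: 19.0
finger_force: 12.0
```

Call:
arm_command(motion=[{"dx":0,"dy":0,"dz":-0.04,"rx":0,"ry":0,"rz":0,"grip":0.3},{"dx":0,"dy":0,"dz":-0.04,"rx":0,"ry":0,"rz":0,"grip":0.5},{"dx":0,"dy":0,"dz":-0.04,"rx":0,"ry":0,"rz":0,"grip":0.6},{"dx":0,"dy":0,"dz":-0.04,"rx":0,"ry":0,"rz":0,"grip":0.6},{"dx":0,"dy":0,"dz":-1.2,"rx":0,"ry":0,"rz":0,"grip":0.6},{"dx":0,"dy":0,"dz":-2.6,"rx":0,"ry":0,"rz":0,"grip":0.6},{"dx":0,"dy":0,"dz":-4.0,"rx":0,"ry":0,"rz":0,"grip":0.6},{"dx":-0.35,"dy":-1.4,"dz":-4.4,"rx":0,"ry":0,"rz":0,"grip":0.6},{"dx":-0.35,"dy":-2.8,"dz":-4.4,"rx":0,"ry":0,"rz":0,"grip":0.6},{"dx":-0.35,"dy":-4.2,"dz":-4.4,"rx":0,"ry":0,"rz":0,"grip":0.6},{"dx":-0.35,"dy":-5.1,"dz":-4.4,"rx":0,"ry":0,"rz":0,"grip":0.6},{"dx":-0.35,"dy":-5.27,"dz":-4.4,"rx":0,"ry":0,"rz":0,"grip":0.6},{"dx":-0.35,"dy":-5.27,"dz":-4.4,"rx":0,"ry":0,"rz":0,"grip":0.6},{"dx":-0.35,"dy":-5.27,"dz":-4.4,"rx":0,"ry":0,"rz":0,"grip":0.6}])

```text
time: 10.2
tcp_pos: [488.9, 18.0, 120.3]
tcp_rot: [1.0, -0.0, -0.0, 0.0]
force: [0.3, -0.7, -0.3]
opening: 56.6
finger_force: 0.0
```

```bash
python3 - <<'E'
from h import *
np.set_printoptions(precision=1,suppress=True)
s=get_state();print(s["time"],s["tcp_pos"],s["opening"],s["force"],s["dq"])
w=grab_frame("wrist");sc=grab_frame("scene")
for q,z in(("rinse_tube",8),("park_block",0),("tube_grip",97),("dust_cap",0),("coupling",0)):
  for r in landmark_of("wrist",q)[:1]: print(q,r["uv"],r["p"],onz("wrist",r["uv"],z))
o=proj("scene",[495,-60,40]).astype(int);print(o)
a=w[100:340,200:440].copy()
for p,c in(([489,19,124],(0,0,255)),([489,19,36],(0,255,0)),([489,19,80],(255,0,0))): cv2.circle(a,tuple(int(t) for t in proj("wrist",p)-[200,100]),1,c,-1)
cv2.imwrite("pics/w6.png",np.hstack([cv2.resize(sc[o[1]-80:o[1]+80,o[0]-60:o[0]+60],(360,480),interpolation=2),cv2.resize(a,(432,480)[:1]+(480,),interpolation=2)]))
E
```

```text
10.2 [488.9  18.  120.3] 56.56368172792175 [ 0.3 -0.7 -0.3] [-0.  0. -0.  0.  0.  0.]
rinse_tube [317.3, 191.5] 0.66 [487.7  18.    8. ]
park_block [314.7, 189.6] 0.74 [487.9  20.7   0. ]
tube_grip [317.8, 218.2] 0.58 [486.7  17.8  97. ]
dust_cap [475.9, 176.6] 0.95 [ 501.1 -141.5    0. ]
coupling [581.9, 180.8] 0.73 [ 496.8 -249.1    0. ]
[358 254]
```

View pics/w6.png

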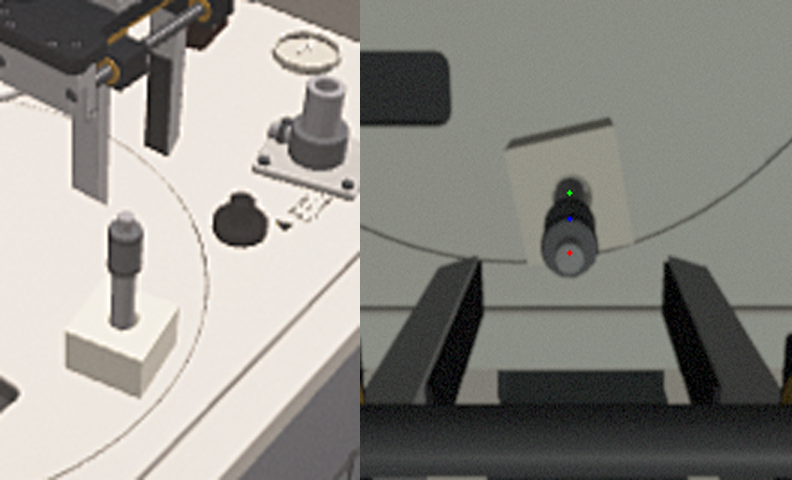

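The cap stands knob up on the deck (left crop, 240,220). The open fingers straddle the tube's top at (569,258) in the right crop. I'll descend and grip the sleeve.

Call:
arm_command(motion=[{"dx":-0.05,"dy":0,"dz":0.6,"rx":0,"ry":0,"rz":0,"grip":0.6},{"dx":-0.05,"dy":0,"dz":1.4,"rx":0,"ry":0,"rz":0,"grip":0.6},{"dx":-0.05,"dy":0,"dz":2.0,"rx":0,"ry":0,"rz":0,"grip":0.6},{"dx":-0.05,"dy":0,"dz":2.24,"rx":0,"ry":0,"rz":0,"grip":0.6},{"dx":-0.05,"dy":0,"dz":2.24,"rx":0,"ry":0,"rz":0,"grip":0.6},{"dx":-0.05,"dy":0,"dz":2.24,"rx":0,"ry":0,"rz":0,"grip":0.1},{"dx":-0.05,"dy":0,"dz":2.24,"rx":0,"ry":0,"rz":0,"grip":0.1},{"dx":-0.05,"dy":0,"dz":2.24,"rx":0,"ry":0,"rz":0,"grip":0.1},{"dx":-0.05,"dy":0,"dz":2.24,"rx":0,"ry":0,"rz":0,"grip":0.1},{"dx":-0.05,"dy":0,"dz":2.24,"rx":0,"ry":0,"rz":0,"grip":0.1}], squeeze=40)

```text
time: 11.55
tcp_pos: [487.7, 19.0, 53.7]
tcp_rot: [1.0, -0.0, 0.0, 0.0]
force: [-0.3, -0.1, 2.2]
opening: 21.3
finger_force: 40.0
```

Call:
arm_command(motion=[{"dx":0,"dy":0,"dz":-0.4,"rx":0,"ry":0,"rz":0,"grip":0.1},{"dx":0,"dy":0,"dz":-1.0,"rx":0,"ry":0,"rz":0,"grip":0.1},{"dx":0,"dy":0,"dz":-1.9,"rx":0,"ry":0,"rz":0,"grip":0.1},{"dx":0,"dy":0,"dz":-2.8,"rx":0,"ry":0,"rz":0,"grip":0.1},{"dx":0,"dy":0,"dz":-3.2,"rx":0,"ry":0,"rz":0,"grip":0.1},{"dx":0.1,"dy":0.8,"dz":-3.2,"rx":0,"ry":0,"rz":0,"grip":0.1},{"dx":0.2,"dy":2.0,"dz":-3.2,"rx":0,"ry":0,"rz":0,"grip":0.1},{"dx":0.3,"dy":3.2,"dz":-3.2,"rx":0,"ry":0,"rz":0,"grip":0.1},{"dx":0.39,"dy":4.4,"dz":-3.2,"rx":0,"ry":0,"rz":0,"grip":0.1},{"dx":0.39,"dy":5.6,"dz":-3.2,"rx":0,"ry":0,"rz":0,"grip":0.1},{"dx":0.39,"dy":6.8,"dz":-3.2,"rx":0,"ry":0,"rz":0,"grip":0.1},{"dx":0.39,"dy":8.0,"dz":-3.2,"rx":0,"ry":0,"rz":0,"grip":0.1},{"dx":0.39,"dy":8.7,"dz":-3.2,"rx":0,"ry":0,"rz":0,"grip":0.1},{"dx":0.39,"dy":8.86,"dz":-3.2,"rx":0,"ry":0,"rz":0,"grip":0.1},{"dx":0.39,"dy":8.86,"dz":-3.2,"rx":0,"ry":0,"rz":0,"grip":0.1},{"dx":0.39,"dy":8.86,"dz":-3.2,"rx":0,"ry":0,"rz":0,"grip":0.1}])

```text
time: 13.15
tcp_pos: [498.7, -245.4, 149.0]
tcp_rot: [1.0, 0.0, -0.0, -0.001]
force: [-0.1, 0.9, -0.7]
opening: 21.2
finger_force: 40.0
```

```bash
python3 - <<'E'
from h import *
np.set_printoptions(precision=1,suppress=True)
s=get_state();print(s["time"],s["tcp_pos"],s["tcp_rot"],s["opening"],s["force"],s["dq"])
w=grab_frame("wrist");sc=grab_frame("scene")
cv2.imwrite("pics/w7raw.png",w);cv2.imwrite("pics/s7raw.png",sc)
for cam in("wrist","scene"):
  for q,z in(("rinse_tube",104),("mouth",76),("coupling",0)):
    for r in landmark_of(cam,q)[:1]: print(cam,q,r["uv"],r["p"],onz(cam,r["uv"],z))
o=proj("scene",[499,-247,90]).astype(int);ow=proj("wrist",[499,-247,85]).astype(int);print(o,ow)
k=5
a=cv2.resize(sc[o[1]-50:o[1]+50,o[0]-35:o[0]+35],None,fx=k,fy=k,interpolation=2)
b=cv2.resize(w[ow[1]-60:ow[1]+40,ow[0]-40:ow[0]+40],None,fx=k,fy=k,interpolation=2)
cv2.imwrite("pics/w7.png",np.hstack([a,b]));print(a.shape,b.shape)
E
```

```text
13.15 [ 498.7 -245.4  149. ] [ 1.  0. -0. -0.] 21.166876075467226 [-0.1  0.9 -0.7] [ 0. -0. -0. -0. -0. -0.]
wrist rinse_tube [319.6, 206.7] 0.64 [ 499.8 -247.1  104. ]
wrist mouth [318.9, 202.5] 0.7 [ 496.3 -246.8   76. ]
wrist coupling [318.9, 204.2] 0.62 [ 475.4 -247.4   -0. ]
scene rinse_tube [407.4, 192.9] 0.53 [ 494.7 -241.1  104. ]
scene mouth [408.4, 199.5] 0.84 [ 497.7 -257.4   76. ]
scene coupling [403.2, 225.8] 0.61 [ 498.9 -253.2    0. ]
[406 196] [318 202]
(500, 350, 3) (500, 400, 3)
```

View pics/w7.png

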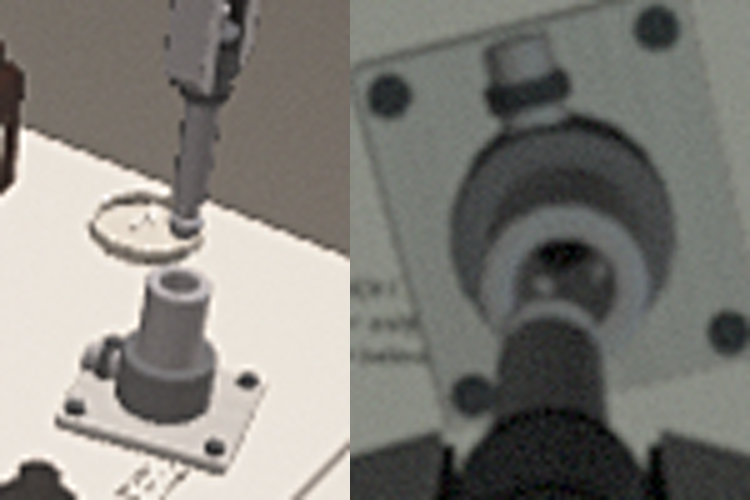

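Left crop: the tube tip (187,230) hangs above the open mouth (181,285). Right crop: the mouth ring is centred at about (566,285) and the tube's tip edge is at (556,300). I'll work out the remaining offset.

```bash
python3 - <<'E'
from h import *
from scipy.optimize import least_squares
np.set_printoptions(precision=1,suppress=True)
W=lambda x,y:(278+(x-350)/5-.4,142+y/5-.4); S=lambda x,y:(371+x/5-.4,146+y/5-.4)
print("mouth w",onz("wrist",W(566,285),76),"s",onz("scene",S(181,285),76))
# bolts in wrist
b=np.array([W(389,96),W(657,27),W(729,332),W(473,395)]);print("bolts w",onz("wrist",b.mean(0),10))
b=np.array([S(75,406),S(248,380),S(215,447)]);print("bolts s (L,R diag mid)")
print([onz("scene",x,10) for x in b])
# neck-body outline: body top circle r23 z36: left 450 right 675
print("body y",onz("wrist",W(562,230),36))
# candidate tube axis: front edge of tip land
s=get_state()["tcp_pos"]
for z in(96,100,104,108):
    print(z,"axis w",onz("wrist",W(556,300),z),"scene tip bottom",onz("scene",S(188,233),z), (proj("wrist",[s[0]+8,s[1],z+6])-[277.6,141.6])*5+[350,0])
E
```

```text
mouth w [ 499.9 -249.2   76. ] s [ 494.  -243.9   76. ]
bolts w [ 500.1 -249.    10. ]
bolts s (L,R diag mid)
[array([ 523.1, -210.7,   10. ]), array([ 470.4, -282.5,   10. ]), array([ 456.5, -226.9,   10. ])]
body y [ 501.6 -248.8   36. ]
96 axis w [ 502.1 -247.4   96. ] scene tip bottom [ 500.3 -256.1   96. ] [549.5 278.3]
100 axis w [ 503.1 -247.4  100. ] scene tip bottom [ 497.5 -250.4  100. ] [549.5 284.1]
104 axis w [ 504.  -247.4  104. ] scene tip bottom [ 494.8 -244.8  104. ] [549.4 290. ]
108 axis w [ 505.  -247.4  108. ] scene tip bottom [ 492.  -239.2  108. ] [549.4 296.1]
```

Call:
arm_command(motion=[{"dx":0.05,"dy":0.05,"dz":0.1,"rx":0,"ry":0,"rz":0,"grip":0.1},{"dx":0.05,"dy":0.05,"dz":0.3,"rx":0,"ry":0,"rz":0,"grip":0.1},{"dx":0.05,"dy":0.05,"dz":0.5,"rx":0,"ry":0,"rz":0,"grip":0.1},{"dx":0.05,"dy":0.05,"dz":0.7,"rx":0,"ry":0,"rz":0,"grip":0.1},{"dx":0.05,"dy":0.05,"dz":0.8,"rx":0,"ry":0,"rz":0,"grip":0.1},{"dx":0.05,"dy":0.05,"dz":0.8,"rx":0,"ry":0,"rz":0,"grip":0.1}])

```text
time: 14.15
tcp_pos: [500.0, -248.0, 124.5]
tcp_rot: [1.0, -0.0, -0.001, -0.0]
force: [0.3, -0.1, -0.4]
opening: 21.3
finger_force: 40.0
```

```bash
python3 - <<'E'
from h import *
np.set_printoptions(precision=1,suppress=True)
s=get_state();print(s["tcp_pos"],s["force"])
w=grab_frame("wrist");sc=grab_frame("scene")
o=proj("scene",[499,-247,80]).astype(int);ow=proj("wrist",[499,-247,80]).astype(int);print(o,ow)
a=cv2.resize(sc[o[1]-40:o[1]+40,o[0]-30:o[0]+30],None,fx=6,fy=6,interpolation=2)
b=cv2.resize(w[ow[1]-50:ow[1]+30,ow[0]-35:ow[0]+35],None,fx=6,fy=6,interpolation=2)
cv2.imwrite("pics/w8.png",np.hstack([a,b]));print(a.shape,b.shape)
E
```

```text
[ 500.  -248.   124.5] [ 0.3 -0.1 -0.4]
[405 199] [315 209]
(480, 360, 3) (480, 420, 3)
```

View pics/w8.png

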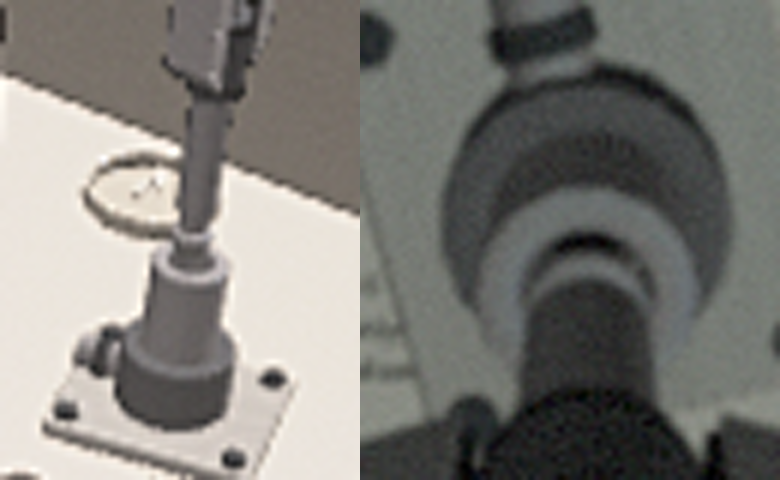

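Left crop: the tip at (190,250) sits right at the mouth. Right crop: the tube (523–652) is centred in the mouth ring (480–698). I'll descend in guarded steps.

Call:
arm_command(motion=[{"dx":0,"dy":0,"dz":0.1,"rx":0,"ry":0,"rz":0,"grip":0.1},{"dx":0,"dy":0,"dz":0.2,"rx":0,"ry":0,"rz":0,"grip":0.1},{"dx":0,"dy":0,"dz":0.25,"rx":0,"ry":0,"rz":0,"grip":0.1},{"dx":0,"dy":0,"dz":0.25,"rx":0,"ry":0,"rz":0,"grip":0.1}])

```text
time: 14.65
tcp_pos: [500.3, -248.2, 117.6]
tcp_rot: [1.0, -0.0, -0.0, -0.0]
force: [0.8, 0.1, -0.3]
opening: 21.5
finger_force: 40.0
```

Call:
arm_command(motion=[{"dx":0,"dy":0,"dz":0.08,"rx":0,"ry":0,"rz":0,"grip":0.1},{"dx":0,"dy":0,"dz":0.16,"rx":0,"ry":0,"rz":0,"grip":0.1},{"dx":0,"dy":0,"dz":0.16,"rx":0,"ry":0,"rz":0,"grip":0.1}])

```text
time: 14.95
tcp_pos: [500.3, -248.1, 112.6]
tcp_rot: [1.0, -0.0, -0.0, -0.0]
force: [-0.1, -0.3, -0.6]
opening: 21.2
finger_force: 40.0
```

Call:
arm_command(motion=[{"dx":0,"dy":0,"dz":0.06,"rx":0,"ry":0,"rz":0,"grip":0.1},{"dx":0,"dy":0,"dz":0.12,"rx":0,"ry":0,"rz":0,"grip":0.1},{"dx":0,"dy":0,"dz":0.12,"rx":0,"ry":0,"rz":0,"grip":0.1}])

```text
time: 15.25
tcp_pos: [500.4, -248.2, 109.1]
tcp_rot: [1.0, -0.0, -0.0, -0.0]
force: [-0.4, -0.3, -0.5]
opening: 20.9
finger_force: 40.0
```

Call:
arm_command(motion=[{"dx":0,"dy":0,"dz":0.05,"rx":0,"ry":0,"rz":0,"grip":0.1},{"dx":0,"dy":0,"dz":0.08,"rx":0,"ry":0,"rz":0,"grip":0.1},{"dx":0,"dy":0,"dz":0.08,"rx":0,"ry":0,"rz":0,"grip":0.1}])

```text
time: 15.55
tcp_pos: [500.4, -248.2, 106.9]
tcp_rot: [1.0, -0.0, -0.0, -0.0]
force: [-0.9, 0.7, -1.1]
opening: 21.5
finger_force: 40.0
```

Call:
arm_command(motion=[{"dx":0,"dy":0,"dz":0.05,"rx":0,"ry":0,"rz":0,"grip":0.1},{"dx":0,"dy":0,"dz":0.08,"rx":0,"ry":0,"rz":0,"grip":0.1},{"dx":0,"dy":0,"dz":0.08,"rx":0,"ry":0,"rz":0,"grip":0.1}])

```text
time: 15.85
tcp_pos: [500.4, -248.3, 104.5]
tcp_rot: [1.0, -0.0, -0.0, -0.0]
force: [-0.1, 0.6, -0.5]
opening: 21.4
finger_force: 40.0
```

Call:
arm_command(motion=[{"dx":0,"dy":0,"dz":0.04,"rx":0,"ry":0,"rz":0,"grip":0.1},{"dx":0,"dy":0,"dz":0.08,"rx":0,"ry":0,"rz":0,"grip":0.1},{"dx":0,"dy":0,"dz":0.08,"rx":0,"ry":0,"rz":0,"grip":0.1}])

```text
time: 16.15
tcp_pos: [500.4, -248.3, 102.1]
tcp_rot: [1.0, -0.0, -0.0, -0.0]
force: [-0.1, -0.0, -0.8]
opening: 20.9
finger_force: 40.0
```

Call:
arm_command(motion=[{"dx":0,"dy":0,"dz":0.04,"rx":0,"ry":0,"rz":0,"grip":0.1},{"dx":0,"dy":0,"dz":0.08,"rx":0,"ry":0,"rz":0,"grip":0.1},{"dx":0,"dy":0,"dz":0.08,"rx":0,"ry":0,"rz":0,"grip":0.1}])

```text
time: 16.45
tcp_pos: [500.4, -248.3, 99.7]
tcp_rot: [1.0, -0.0, -0.0, -0.0]
force: [-1.0, 0.1, -1.5]
opening: 21.3
finger_force: 40.0
```

Call:
arm_command(motion=[{"dx":0,"dy":0,"dz":0.04,"rx":0,"ry":0,"rz":0,"grip":0.1},{"dx":0,"dy":0,"dz":0.08,"rx":0,"ry":0,"rz":0,"grip":0.1},{"dx":0,"dy":0,"dz":0.08,"rx":0,"ry":0,"rz":0,"grip":0.1}])

```text
time: 16.75
tcp_pos: [500.4, -248.2, 97.3]
tcp_rot: [1.0, -0.0, -0.0, -0.0]
force: [-0.6, 0.1, -1.1]
opening: 20.9
finger_force: 40.0
```

Call:
arm_command(motion=[{"dx":0,"dy":0,"dz":0.04,"rx":0,"ry":0,"rz":0,"grip":0.1},{"dx":0,"dy":0,"dz":0.08,"rx":0,"ry":0,"rz":0,"grip":0.1},{"dx":0,"dy":0,"dz":0.08,"rx":0,"ry":0,"rz":0,"grip":0.1}])

```text
time: 17.05
tcp_pos: [500.4, -248.3, 94.9]
tcp_rot: [1.0, -0.0, -0.0, 0.0]
force: [-0.2, 0.1, -1.1]
opening: 21.4
finger_force: 40.0
```

Call:
arm_command(motion=[{"dx":0,"dy":0,"dz":0.04,"rx":0,"ry":0,"rz":0,"grip":0.1},{"dx":0,"dy":0,"dz":0.08,"rx":0,"ry":0,"rz":0,"grip":0.1},{"dx":0,"dy":0,"dz":0.08,"rx":0,"ry":0,"rz":0,"grip":0.1}])

```text
time: 17.35
tcp_pos: [500.4, -248.2, 92.4]
tcp_rot: [1.0, -0.0, -0.0, -0.0]
force: [-1.0, 0.3, -0.4]
opening: 21.3
finger_force: 40.0
```

Call:
arm_command(motion=[{"dx":0,"dy":0,"dz":0.04,"rx":0,"ry":0,"rz":0,"grip":0.1},{"dx":0,"dy":0,"dz":0.08,"rx":0,"ry":0,"rz":0,"grip":0.1},{"dx":0,"dy":0,"dz":0.08,"rx":0,"ry":0,"rz":0,"grip":0.1}])

```text
time: 17.65
tcp_pos: [500.4, -248.3, 90.0]
tcp_rot: [1.0, -0.0, -0.0, -0.0]
force: [-0.8, 0.9, -0.2]
opening: 21.9
finger_force: 40.0
```

Call:
arm_command(motion=[{"dx":0,"dy":0,"dz":0.03,"rx":0,"ry":0,"rz":0,"grip":0.1},{"dx":0,"dy":0,"dz":0.06,"rx":0,"ry":0,"rz":0,"grip":0.1},{"dx":0,"dy":0,"dz":0.06,"rx":0,"ry":0,"rz":0,"grip":0.1}])

```text
time: 17.95
tcp_pos: [500.5, -248.3, 88.3]
tcp_rot: [1.0, -0.0, -0.0, 0.0]
force: [-0.1, 1.0, -1.6]
opening: 21.1
finger_force: 40.0
```

Call:
arm_command(motion=[{"dx":0,"dy":0,"dz":0.03,"rx":0,"ry":0,"rz":0,"grip":0.1},{"dx":0,"dy":0,"dz":0.06,"rx":0,"ry":0,"rz":0,"grip":0.1},{"dx":0,"dy":0,"dz":0.06,"rx":0,"ry":0,"rz":0,"grip":0.1}])

```text
time: 18.25
tcp_pos: [500.3, -248.2, 86.6]
tcp_rot: [1.0, -0.0, -0.0, -0.0]
force: [-1.1, 0.5, 1.3]
opening: 21.4
finger_force: 40.0
```

Call:
arm_command(motion=[{"dx":0,"dy":0,"dz":0.03,"rx":0,"ry":0,"rz":0,"grip":0.1},{"dx":0,"dy":0,"dz":0.06,"rx":0,"ry":0,"rz":0,"grip":0.1},{"dx":0,"dy":0,"dz":0.06,"rx":0,"ry":0,"rz":0,"grip":0.1}])

```text
time: 18.55
tcp_pos: [500.6, -248.3, 85.0]
tcp_rot: [1.0, -0.0, 0.0, 0.0]
force: [-1.4, 1.4, 2.4]
opening: 21.0
finger_force: 40.0
```

Call:
arm_command(motion=[{"dx":0,"dy":0,"dz":0.03,"rx":0,"ry":0,"rz":0,"grip":0.1},{"dx":0,"dy":0,"dz":0.06,"rx":0,"ry":0,"rz":0,"grip":0.1},{"dx":0,"dy":0,"dz":0.06,"rx":0,"ry":0,"rz":0,"grip":0.1}])

```text
time: 18.85
tcp_pos: [500.5, -248.4, 83.2]
tcp_rot: [1.0, -0.0, 0.0, 0.0]
force: [-2.1, 1.4, 2.9]
opening: 21.3
finger_force: 40.0
```

Call:
arm_command(motion=[{"dx":0,"dy":0,"dz":0.03,"rx":0,"ry":0,"rz":0,"grip":0.1},{"dx":0,"dy":0,"dz":0.06,"rx":0,"ry":0,"rz":0,"grip":0.1},{"dx":0,"dy":0,"dz":0.06,"rx":0,"ry":0,"rz":0,"grip":0.1}])

```text
time: 19.15
tcp_pos: [500.4, -248.3, 80.8]
tcp_rot: [1.0, -0.0, -0.0, -0.0]
force: [-0.8, 0.8, -0.3]
opening: 21.2
finger_force: 40.0
```

Call:
arm_command(motion=[{"dx":0,"dy":0,"dz":0.03,"rx":0,"ry":0,"rz":0,"grip":0.1},{"dx":0,"dy":0,"dz":0.06,"rx":0,"ry":0,"rz":0,"grip":0.1},{"dx":0,"dy":0,"dz":0.06,"rx":0,"ry":0,"rz":0,"grip":0.1}])

```text
time: 19.45
tcp_pos: [500.4, -248.3, 79.2]
tcp_rot: [1.0, -0.0, -0.0, 0.0]
force: [-1.4, 0.7, 1.6]
opening: 21.4
finger_force: 40.0
```

Call:
arm_command(motion=[{"dx":0,"dy":0,"dz":0.03,"rx":0,"ry":0,"rz":0,"grip":0.1},{"dx":0,"dy":0,"dz":0.05,"rx":0,"ry":0,"rz":0,"grip":0.1},{"dx":0,"dy":0,"dz":0.05,"rx":0,"ry":0,"rz":0,"grip":0.1}])

```text
time: 19.75
tcp_pos: [500.4, -248.3, 77.4]
tcp_rot: [1.0, -0.0, -0.0, -0.0]
force: [-1.1, 1.0, -1.1]
opening: 20.8
finger_force: 40.0
```

Call:
arm_command(motion=[{"dx":0,"dy":0,"dz":0.03,"rx":0,"ry":0,"rz":0,"grip":0.1},{"dx":0,"dy":0,"dz":0.05,"rx":0,"ry":0,"rz":0,"grip":0.1},{"dx":0,"dy":0,"dz":0.05,"rx":0,"ry":0,"rz":0,"grip":0.1}])

```text
time: 20.05
tcp_pos: [500.4, -248.1, 76.2]
tcp_rot: [1.0, -0.0, -0.0, -0.0]
force: [-1.2, 0.9, -0.2]
opening: 21.4
finger_force: 40.0
```

Call:
arm_command(motion=[{"dx":0,"dy":0,"dz":0.03,"rx":0,"ry":0,"rz":0,"grip":0.1},{"dx":0,"dy":0,"dz":0.03,"rx":0,"ry":0,"rz":0,"grip":0.1}])

```text
time: 20.25
tcp_pos: [500.5, -248.2, 75.7]
tcp_rot: [1.0, -0.0, 0.0, -0.0]
force: [-0.8, 1.3, 1.5]
opening: 21.1
finger_force: 40.0
```

Call:
arm_command(motion=[{"dx":0,"dy":0,"dz":0.02,"rx":0,"ry":0,"rz":0,"grip":0.1},{"dx":0,"dy":0,"dz":0.02,"rx":0,"ry":0,"rz":0,"grip":0.1}])

```text
time: 20.45
tcp_pos: [500.5, -248.2, 75.1]
tcp_rot: [1.0, -0.0, 0.0, 0.0]
force: [-1.8, 1.6, 1.9]
opening: 21.1
finger_force: 40.0
```

Call:
arm_command(motion=[{"dx":0,"dy":0,"dz":0.015,"rx":0,"ry":0,"rz":0,"grip":0.1},{"dx":0,"dy":0,"dz":0.015,"rx":0,"ry":0,"rz":0,"grip":0.1}])

```text
time: 20.65
tcp_pos: [500.5, -248.3, 74.6]
tcp_rot: [1.0, -0.0, 0.0, 0.0]
force: [-1.8, 1.2, 2.8]
opening: 21.3
finger_force: 40.0
```

Call:
arm_command(motion=[{"dx":0,"dy":0,"dz":0.02,"rx":0,"ry":0,"rz":0,"grip":0.1},{"dx":0,"dy":0,"dz":0.02,"rx":0,"ry":0,"rz":0,"grip":0.1}])

```text
time: 20.85
tcp_pos: [500.6, -248.3, 74.6]
tcp_rot: [1.0, -0.0, 0.0, 0.0]
force: [-1.7, 1.7, 5.6]
opening: 21.0
finger_force: 40.0
```

Call:
arm_command(motion=[{"dx":0,"dy":0,"dz":0.015,"rx":0,"ry":0,"rz":0,"grip":0.1},{"dx":0,"dy":0,"dz":0.015,"rx":0,"ry":0,"rz":0,"grip":0.1}])

```text
time: 21.05
tcp_pos: [500.7, -248.3, 74.5]
tcp_rot: [1.0, -0.0, 0.0, 0.0]
force: [-2.9, 3.1, 7.6]
opening: 21.2
finger_force: 40.0
```

The force rises steeply with no further travel at TCP z=74.5, which looks like the hard stop. I'll do a gentle pull test to check the lock.

Call:
arm_command(motion=[{"dx":0,"dy":0,"dz":-0.03,"rx":0,"ry":0,"rz":0,"grip":0.1},{"dx":0,"dy":0,"dz":-0.06,"rx":0,"ry":0,"rz":0,"grip":0.1},{"dx":0,"dy":0,"dz":-0.06,"rx":0,"ry":0,"rz":0,"grip":0.1}])

```text
time: 21.35
tcp_pos: [500.5, -248.3, 75.2]
tcp_rot: [1.0, -0.0, -0.0, 0.0]
force: [-1.1, 2.1, 2.8]
opening: 21.6
finger_force: 40.0
```

Call:
arm_command(motion=[{"dx":0,"dy":0,"dz":-0.025,"rx":0,"ry":0,"rz":0,"grip":0.1},{"dx":0,"dy":0,"dz":-0.025,"rx":0,"ry":0,"rz":0,"grip":0.1}])

```text
time: 21.55
tcp_pos: [500.5, -248.3, 75.9]
tcp_rot: [1.0, -0.0, -0.0, -0.0]
force: [-2.1, 1.4, 1.5]
opening: 21.0
finger_force: 40.0
```

Call:
arm_command(motion=[{"dx":0,"dy":0,"dz":-0.02,"rx":0,"ry":0,"rz":0,"grip":0.1},{"dx":0,"dy":0,"dz":-0.02,"rx":0,"ry":0,"rz":0,"grip":0.1}])

```text
time: 21.75
tcp_pos: [500.4, -248.3, 76.2]
tcp_rot: [1.0, -0.0, -0.0, -0.0]
force: [-0.6, 0.6, -0.5]
opening: 21.2
finger_force: 40.0
```

Call:
arm_command(motion=[{"dx":0,"dy":0,"dz":-0.025,"rx":0,"ry":0,"rz":0,"grip":0.1},{"dx":0,"dy":0,"dz":-0.025,"rx":0,"ry":0,"rz":0,"grip":0.1}])

```text
time: 21.95
tcp_pos: [500.2, -248.2, 76.7]
tcp_rot: [1.0, -0.0, -0.0, -0.0]
force: [-0.8, 1.0, -4.6]
opening: 21.0
finger_force: 40.0
```

It is locked: a steep -4.6 N pull at 76.7. I'll ease back down, release and retreat upward.

Call:
arm_command(motion=[{"dx":0,"dy":0,"dz":0.04,"rx":0,"ry":0,"rz":0,"grip":0.1},{"dx":0,"dy":0,"dz":0.04,"rx":0,"ry":0,"rz":0,"grip":0.4},{"dx":0,"dy":0,"dz":0.04,"rx":0,"ry":0,"rz":0,"grip":0.6},{"dx":0,"dy":0,"dz":0.04,"rx":0,"ry":0,"rz":0,"grip":0.6},{"dx":0,"dy":0,"dz":0.04,"rx":0,"ry":0,"rz":0,"grip":0.6},{"dx":0,"dy":0,"dz":-0.8,"rx":0,"ry":0,"rz":0,"grip":0.6},{"dx":0,"dy":0,"dz":-2.0,"rx":0,"ry":0,"rz":0,"grip":0.6},{"dx":0,"dy":0,"dz":-3.2,"rx":0,"ry":0,"rz":0,"grip":0.6},{"dx":0,"dy":0,"dz":-4.0,"rx":0,"ry":0,"rz":0,"grip":0.6},{"dx":0,"dy":0,"dz":-4.0,"rx":0,"ry":0,"rz":0,"grip":0.6},{"dx":0,"dy":0,"dz":-4.0,"rx":0,"ry":0,"rz":0,"grip":0.6}])

```text
time: 23.05
tcp_pos: [500.5, -248.3, 197.3]
tcp_rot: [1.0, -0.0, 0.0, 0.0]
force: [-1.0, 0.2, -1.2]
opening: 56.2
finger_force: 0.0
```

```bash
python3 - <<'E'
from h import *
s=get_state();print(s["time"],s["tcp_pos"],s["opening"],s["force"])
sc=grab_frame("scene");w=grab_frame("wrist")
o=proj("scene",[500,-190,60]).astype(int);ow=proj("wrist",[499,-220,80]).astype(int)
cv2.imwrite("pics/w9.png",np.hstack([cv2.resize(sc[o[1]-60:o[1]+60,o[0]-50:o[0]+50],(400,480),interpolation=2),cv2.resize(w[ow[1]-60:ow[1]+60,ow[0]-50:ow[0]+50],(400,480),interpolation=2)]))
print(proj("scene",[500,-249,76-43+116])-o+[50,60])
E
```

```text
23.05 [ 500.49992561 -248.31613679  197.31655004] 56.23707204598644 [-0.96894998  0.17224843 -1.16352385]
[68.61685335 16.68526832]
```

View pics/w9.png

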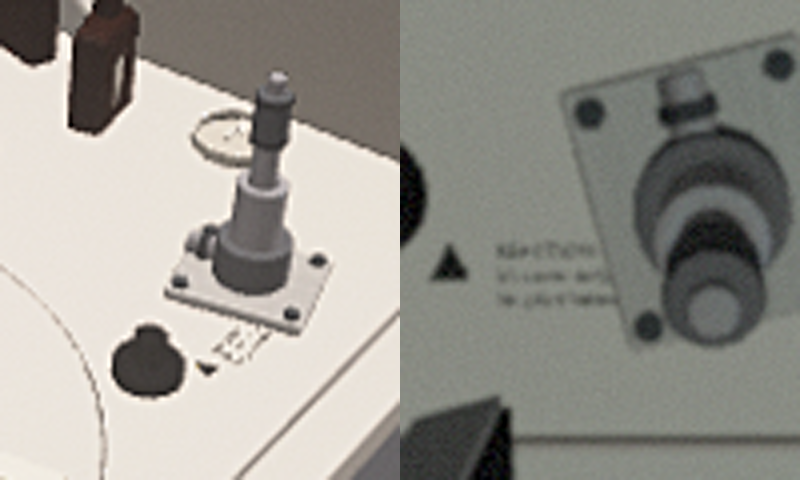

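The tube stands upright in the coupling (left crop, 270,130), the cap is knob up on the deck (148,360), and the gripper is clear of both. I'll hand it in.

```bash
python3 -c "
from station import *
print(sign_off())"
```

```text
the job is handed in; nothing more can be done
None
```

The dust cap stands knob up on the deck and the rinse tube is locked home in the coupling: it held against a 4.6 N pull and the highest force I read while pressing was about 9 N. The job was handed in at about 23 s.

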